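# Load the drum-headed sample post into the sprung holder

### The job

Take the sample post with the drum-shaped head out of the white parking rack and push it, upright, fully home into the bored holder that has the spring plunger on its side, until its collar rests on top of the block, then let go. Leave the flat-disc post standing where it is; the holder without a plunger is not the one wanted.

Things in the scene. Friction and masses are not known exactly. Their poses are not given: they have to be found in the camera images.
- post_head (a point): Centre of the post's drum head (30 mm dia., 30 tall, three dark rings); z up along the post, 0.14-0.24 kg. Below the head: neck 18 dia., 20 long; collar 36 dia., 5 thick, its underside 40 mm below this point; stem 18 dia. down to 95 mm below it, the last 16 mm tapering to a 4 mm tip. Starts upright in the rack, collar on the rack's top; raise it 55 mm to clear. Grasp the head from above.
- holder_mouth (a point): Centre of the bore's mouth, in the holder's top; z up, x towards the plunger, whose black knob ends 62 mm out. Fixed aluminium block 50 x 50 mm on a 90 mm round flange, top 75 mm above the table; vertical bore 21 mm wide, 65 deep. Home: collar on the block, head centre 40 mm above this point. A like block without plunger stands 120 mm or more away: not wanted.
- plunger (a joint): How far (m) the spring plunger is pushed out of the bore: 0 at rest, its round 10 mm nose standing 5.5 mm into the bore 25 mm below the mouth; 0.001-0.004 with the stem past it. Spring 5 N at rest, about 8 N with the stem in. The taper pushes it aside; push the post down with 5 to 15 N over the last 30 mm (its weight is not enough). The post rests up to 1.5 mm off axis.
- disc_post_top (a point): Centre of the top of the other post, to be left alone: same stem, collar and neck, but a flat disc on top, 48 mm dia., 6 thick, top 31 mm above the collar's underside. It stands in the rack's other hole. Rack: fixed white plastic block 70 x 200 mm, 65 high, two 24 mm holes 110 mm apart.

How it is judged:
At the end, for the whole second after the job is handed in: The drum-headed post stands in the holder with the plunger: head middle 30 to 48 mm above the mouth (40 is home), within 10 mm of the bore axis and 10 degrees of upright, plunger pushed back over 0.6 mm; the flat-disc post within 20 mm of its start (horizontal distance between post_head and holder_mouth below 0.01 m and z of post_head in the frame of holder_mouth between 0.03 and 0.048 m and angle between post_head's own z axis and vertical below 0.175 rad and value of joint plunger above 0.0006 m and distance of disc_post_top from where it was at the start of the episode below 0.02 m); the robot touches nothing.
It fails at once if the flat-disc post is lifted out or knocked away (moved more than 40 mm) (distance of disc_post_top from where it was at the start of the episode above 0.04 m).
It also fails if it takes over 51 s, if anything falls off the work surface, if the arm or the gripper's body presses on something with over 40 N, if the wrist force passes 120 N, or if a joint passes its speed limit or range.

### The arm

A 6-joint arm with a two-finger parallel gripper is mounted at the origin on the work surface. World frame = base frame: x ahead of the robot, y to its left, z up, the work surface at z = 0. Lengths are in m, angles in rad, forces in N, time in s.
With the tool pointing down it reaches from about 0.3 to 0.75 m from the base axis. Payload 8.5 kg.
Tool frame: the origin (TCP) lies midway between the tips of the shut fingers; the grasp point (between the pads) lies 19 mm behind it; z points along the fingers, y is the direction in which the jaws open and shut (so a half turn about z gives the same grasp; the last joint's range is limited). The gripper opens to 88 mm and grips with 3 to 60 N. Pads are 18 mm wide; open, the fingers measure 123 mm over their backs; the gripper's body (75 mm by 187 mm) begins 45 mm behind the grasp point.
Start: joints at [0.885, 0.381, 1.297, -0, 1.464, -0.215], TCP at [0.249, 0.49, 0.239] pointing down, gripper open.
Joint ranges: [-3.11, 3.11], [-0.89, 2.33], [0.22, 2.48], [-1.42, 4.56], [0.17, 2.85], [-2.88, 2.88]. Speed limits (rad/s): [2.39, 2.39, 3.14, 3.14, 3.14, 3.14].

### API

Orientations are given as a rotation vector (axis times angle).
In Python, from bench import env gives the robot as it stands.
- The arm moves only by the tool drive_tool, never from a script. Its argument "steps" is one flat list of numbers, 6 for each row, row after row: the shift along the tool's x, y, z each as a share of 0.05 m, from -1 to 1, then the turn, a rotation vector about the tool's x, y, z each as a share of 90 degrees, from -1 to 1. A call has 1 to 12 rows; each row shifts and turns the commanded pose from where the row before left it, along the tool's axes as they then stand; what a row does not reach is not made up. A row lasts 1/10 s, in which the tool goes at most 50 mm and 8.59 degrees, less where a joint would pass 70% of its speed; a pose out of reach is approached as far as the arm can. A call with a number of a shift or a turn outside -1 to 1 is refused whole. A call with a gripper value outside its range is refused whole. "fingers" is the closure, from -1 (fully open) to 1 (shut), set as the call begins (left out, the last holds). The fingers move at their own pace and stop on an object; the grip force is fixed at half the most. Time passes only in rows, so rows that do not move let the fingers close. It gives the time, the measured TCP pose, the force and the opening at its end, in the units of the state.
- env.sense(): the state, without advancing time (a new reading comes with each control period).
- env.read_camera(name): name is "side" or "top"; returns the picture (420x560x3 uint8, blue, green, red); there is no depth.
- env.get_calibration(name): a dict with "intrinsics" (3x3 intrinsics, pixels), "dist_coeffs" ([k1, k2, p1, p2, k3] as OpenCV has them; the pictures are not rectified), "xyz" and "orientation" of the camera in the world. Camera axes: x right, y up, looking along -z (the intrinsics and any distortion apply to the point x, -y, -z); pixel columns grow to the right and rows downward; lengths in m; the calibration is good to about 2 mm. A picture is of the moment at which its call begins. get_calibration takes no time and is no camera call.
- env.close_job(): hands the job in, once; it reports no verdict.
The state is a dict: "clock": time; "joints": joint angles; "qd": joint speeds; "tau": joint torques, N m; "eef_pos": TCP position; "ee_rot": TCP orientation; "wrist_force": force on the tool from outside, world axes, zero at the start; "ft_torque": the same for the moment, N m; "width": opening from 0.0 (shut) to 1.0 (fully open).
Only numpy, scipy, OpenCV 4.12 (cv2) and the standard library are available. Lean on these libraries where they do the work, as an engineer would, in place of code of your own. Each camera call takes 0.05 s, during which the arm holds its last target. There are 200 camera calls.

## Working session

There is one attempt and no reset: what is moved stays moved. The work goes in short steps, Python scripts to look and compute and a tool call to move; the robot and the scene stay as the last step left them, time stands still between calls to the robot, and variables do not carry over. Pictures are saved under pics/ and viewed, about 8 in all and at most 12, crops included, and the job is handed in when it is done.

Besides the shell and the picture viewer there is one more tool, called after "Call:" by a JSON object that holds its "method" and its "body", one argument or row to a line. drive_tool: Moves the arm, as the interface text tells. Its arguments: {"type":"object","properties":{"steps":{"type":"array","items":{"type":"number"}},"fingers":{"type":"number"}},"required":["steps"]}

```bash
mkdir -p pics; python3 - <<'E'
from bench import env
import cv2
for n in("side","top"):
    cv2.imwrite(f"pics/{n}0.png",env.read_camera(n)); print(n,env.get_calibration(n))
print(env.sense())
E
```

```text
side {'intrinsics': array([[471.33249112,   0.        , 286.74561164],
       [  0.        , 471.33249112, 209.48979168],
       [  0.        ,   0.        ,   1.        ]]), 'dist_coeffs': array([0.04879258, 0.        , 0.        , 0.        , 0.        ]), 'xyz': array([0.28666644, 0.5122945 , 0.76831231]), 'orientation': array([ 0.24173039, -0.92148371, -2.51384952])}
top {'intrinsics': array([[409.6334668 ,   0.        , 278.70831158],
       [  0.        , 409.6334668 , 215.4490724 ],
       [  0.        ,   0.        ,   1.        ]]), 'dist_coeffs': array([-0.11796375,  0.        ,  0.        ,  0.        ,  0.        ]), 'xyz': array([0.42670314, 0.03568429, 0.97858104]), 'orientation': array([ 0.13361915, -0.14721224, -1.5900498 ])}
{'clock': 0.1, 'joints': array([ 8.84678876e-01,  3.81093607e-01,  1.29812627e+00, -3.81294980e-05,
        1.46360024e+00, -2.15323558e-01]), 'qd': array([-0.0007243 , -0.00046204, -0.00192625,  0.00057537,  0.00021911,
       -0.00049984]), 'tau': array([ 3.60397236e-03, -4.38651824e+01, -2.24915099e+01,  7.15695159e-02,
        3.41533357e-02, -6.48160608e-05]), 'eef_pos': array([0.2493404 , 0.48995969, 0.23823812]), 'ee_rot': array([-7.32587393e-01, -3.05446755e+00,  1.76120140e-03]), 'wrist_force': array([-0.2850843 , -0.5112638 ,  0.42876975]), 'ft_torque': array([0.04308175, 0.037707  , 0.00474846]), 'width': 1.0011844473153302}
```

View pics/side0.png

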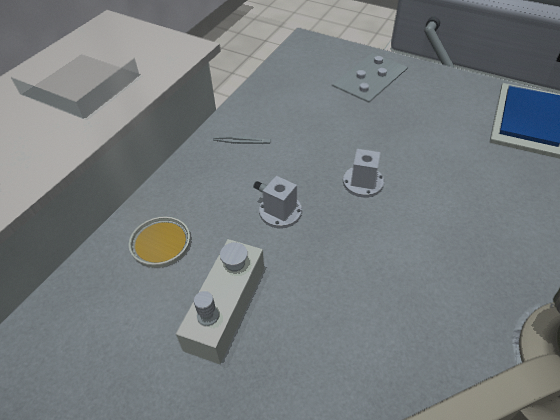

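View pics/top0.png

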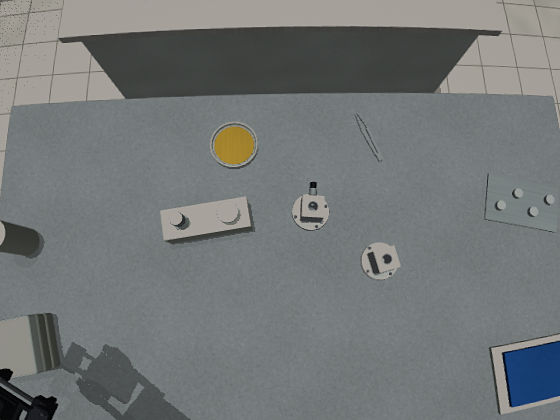

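The side view shows the drum post at about (205,300), the disc post at (234,255), and the plunger holder's bore at (280,188) with its knob at (259,186). The top view shows drum (178,219), disc (228,211), bore (313,206) and knob (313,185). I'll enlarge these areas for precise pixels.

```bash
python3 - <<'E'
import cv2,numpy as np
s=cv2.imread("pics/side0.png");t=cv2.imread("pics/top0.png")
def c(im,x,y,w=50,h=37): return cv2.resize(im[y-h:y+h,x-w:x+w],(400,296),interpolation=cv2.INTER_CUBIC)
cs=[(s,210,305),(s,280,192),(t,190,215),(t,313,200)]
o=[]
for im,x,y in cs:
    k=c(im,x,y)
    for i in range(0,100,10):
        cv2.line(k,(i*4+2,0),(i*4+2,6 if i%50 else 12),(0,0,255),1); cv2.putText(k,str(x-50+i),(i*4,20),0,.32,(0,0,255))
        if i<74: cv2.line(k,(0,i*4+2),(6,i*4+2),(0,0,255),1); cv2.putText(k,str(y-37+i),(8,i*4+5),0,.32,(0,0,255))
    o.append(k)
cv2.imwrite("pics/z.png",np.vstack([np.hstack(o[:2]),np.hstack(o[2:])]))
E
```

```text
(no output)
```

View pics/z.png

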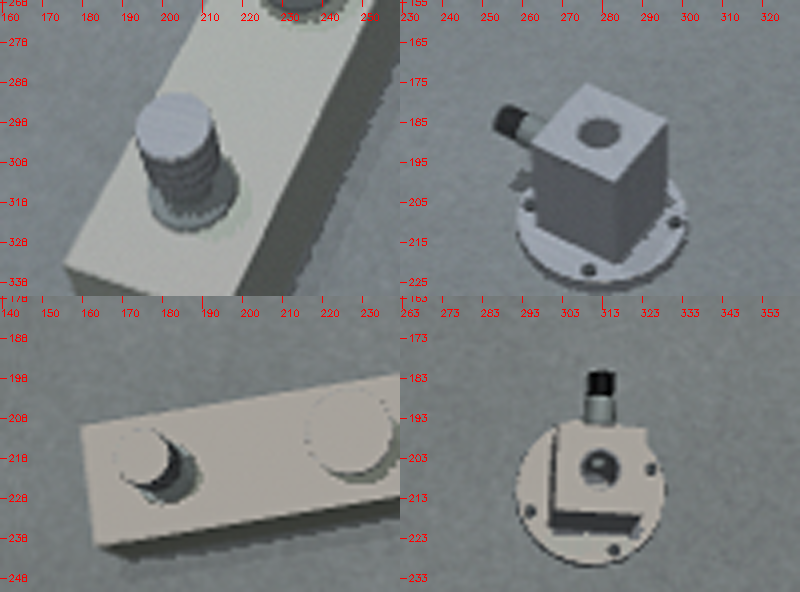

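```bash
cat >h.py <<'E'
from bench import env
import cv2,numpy as np
from scipy.spatial.transform import Rotation as R
C={n:env.get_calibration(n) for n in("side","top")}
F=np.diag([1,-1,-1.])
def ray(n,uv):
    c=C[n]; p=cv2.undistortPoints(np.array([[uv]],float),c["intrinsics"],c["dist_coeffs"])[0,0]
    return c["xyz"],R.from_rotvec(c["orientation"]).as_matrix()@F@np.array([*p,1])
def atz(n,uv,z):
    o,d=ray(n,uv); return o+d*(z-o[2])/d[2]
def proj(n,P):
    c=C[n]; M=F@R.from_rotvec(c["orientation"]).as_matrix().T
    return cv2.projectPoints(np.atleast_2d(P).astype(float),cv2.Rodrigues(M)[0],-M@c["xyz"],c["intrinsics"],c["dist_coeffs"])[0][:,0]
def tri(a,b):
    o1,d1=ray("side",a);o2,d2=ray("top",b)
    A=np.stack([d1,-d2],1);s=np.linalg.lstsq(A,o2-o1,rcond=None)[0]
    return (o1+s[0]*d1+o2+s[1]*d2)/2
E
python3 - <<'E'
from h import *
np.set_printoptions(precision=4,suppress=True)
for nm,z,a,b in[("drumtop",.12,(203.6,299.1),(175.5,218.4)),("bore",.075,(279.5,187.7),(312.6,205.9)),("knob",.05,(255.4,184.6),(312.6,181.6)),
 ("disc",.096,(234,254.5),(228.2,210.5))]:
    print(nm,atz("side",a,z),atz("top",b,z),tri(a,b))
cs=[(276.4,175.4),(296.6,185.4),(283.1,200.1),(262.6,189.9)]
P=[atz("side",c,.075) for c in cs];print(np.mean(P,0),[np.linalg.norm(P[i]-P[i-1]) for i in range(4)])
s=cv2.imread("pics/side0.png");t=cv2.imread("pics/top0.png")
d=atz("side",(203.6,299.1),.12);m=atz("top",(175.5,218.4),.12);d=(d+m)/2
o=[]
a=np.linspace(0,6.283,60)
for n,im,x,y in(("side",s,210,305),("side",s,280,192),("top",t,178,219),("top",t,313,200)):
    k=cv2.resize(im[y-37:y+37,x-50:x+50],(400,296),interpolation=cv2.INTER_CUBIC)
    b=(atz("side",(279.5,187.7),.075)+atz("top",(312.6,205.9),.075))/2
    for c,z,r in((d,.12,.015),(d,.07,.018),(b,.075,.0105),(b,.012,.045)):
        q=(proj(n,np.stack([c[0]+r*np.cos(a),c[1]+r*np.sin(a),0*a+z],1))-[x-50,y-37]+.5)*4
        cv2.polylines(k,[q.astype(int)],True,(0,0,255),1)
    o.append(k)
cv2.imwrite("pics/z2.png",np.vstack([np.hstack(o[:2]),np.hstack(o[2:])]))
E
```

```text
drumtop [0.5795 0.2487 0.12  ] [0.58   0.2473 0.12  ] [0.5804 0.2478 0.1179]
bore [ 0.6086 -0.0502  0.075 ] [ 0.6095 -0.051   0.075 ] [ 0.6095 -0.0513  0.0735]
knob [ 0.6693 -0.055   0.05  ] [ 0.6726 -0.0558  0.05  ] [ 0.6719 -0.0565  0.0478]
disc [0.5933 0.1423 0.096 ] [0.5992 0.1367 0.096 ] [0.5996 0.1372 0.086 ]
[ 0.6085 -0.0507  0.075 ] [np.float64(0.04862139607042885), np.float64(0.05015481367223722), np.float64(0.047798335636848176), np.float64(0.04962013227195714)]
```

View pics/z2.png

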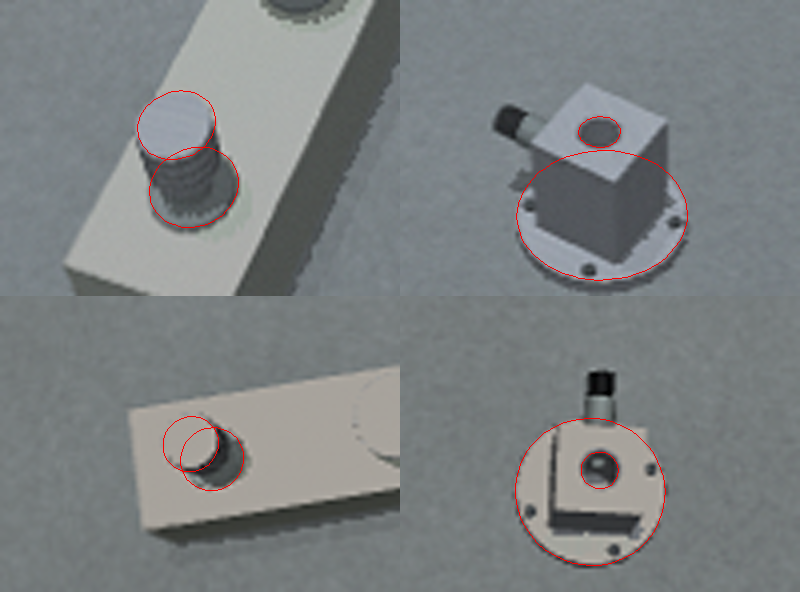

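Overlays fit in both views. Drum is at (0.580, 0.248) with its head centre at z 0.105. The bore is at (0.609, -0.0507), and the two cameras agree to about 1.5 mm. I'm moving above the drum with the orientation unchanged.

Call:
{"method": "drive_tool", "body": {
  "steps": [-0.67,-0.11,0,0,0,0,-0.67,-0.11,0,0,0,0,-0.67,-0.11,0,0,0,0,-0.67,-0.11,0,0,0,0,-0.67,-0.11,0,0,0,0,-0.67,-0.11,0,0,0,0,-0.67,-0.11,0,0,0,0,-0.67,-0.11,0,0,0,0,-0.67,-0.11,0,0,0,0,-0.67,-0.11,0,0,0,0,-0.67,-0.11,0,0,0,0,-0.67,-0.11,0,0,0,0],
  "fingers": -1
}}

```text
clock: 1.3
eef_pos: [0.5787, 0.248, 0.2383]
ee_rot: [-0.733, -3.054, 0.001]
wrist_force: [0.0, -0.2, 0.2]
width: 0.997
```

```bash
cat >>h.py <<'E'
def go(P):
    s=env.sense(); r=R.from_rotvec(s["ee_rot"]); np.set_printoptions(precision=4,suppress=True)
    print("t",s["clock"],"pos",s["eef_pos"],"F",s["wrist_force"],"M",s["ft_torque"],"w",s["width"])
    print("tilt fix (tool, /90deg)",(r.inv()*R.from_rotvec(np.array([-.233,-.9725,0])*np.pi)).as_rotvec()/(np.pi/2))
    print("units",r.inv().apply(np.array(P)-s["eef_pos"])/.05)
E
python3 -c "
from h import *
go([.580,.248,.086])"
```

```text
t 1.3 pos [0.5787 0.248  0.2383] F [ 0.0494 -0.1593  0.2069] M [ 0.0222 -0.0332  0.0387] w 0.99654663261055
tilt fix (tool, /90deg) [-0.0004 -0.0005 -0.0004]
units [-0.0252  0.0144  3.0469]
```

Call:
{"method": "drive_tool", "body": {
  "steps": [-0.025,0.014,0.5,0,0,0,0,0,0.5,0,0,0,0,0,0.5,0,0,0,0,0,0.4,0,0,0,0,0,0.4,0,0,0,0,0,0.3,0,0,0,0,0,0.25,0,0,0,0,0,0.2,0,0,0,0,0,0,0,0,0,0,0,0,0,0,0]
}}

```text
clock: 2.3
eef_pos: [0.5795, 0.2491, 0.0866]
ee_rot: [0.733, 3.054, 0.0]
wrist_force: [0.4, -1.1, 0.2]
width: 1.001
```

Call:
{"method": "drive_tool", "body": {
  "steps": [0,0,0,0,0,0,0,0,0,0,0,0,0,0,0,0,0,0,0,0,0,0,0,0,0,0,0,0,0,0,0,0,0,0,0,0,0,0,0,0,0,0,0,0,0,0,0,0,0,0,0,0,0,0,0,0,0,0,0,0],
  "fingers": 1
}}

```text
clock: 3.3
eef_pos: [0.5792, 0.249, 0.0862]
ee_rot: [-0.733, -3.055, 0.0]
wrist_force: [-0.8, -0.5, 0.3]
width: 0.332
```

```bash
python3 -c "
from h import *
go([.580,.248,.196])"
```

```text
t 3.3 pos [0.5792 0.249  0.0862] F [-0.7828 -0.5124  0.2929] M [-0.0482  0.1015  0.0169] w 0.33227255266902594
tilt fix (tool, /90deg) [-0.0001 -0.0001 -0.0003]
units [-0.0235 -0.0106 -2.1956]
```

Opening is 29 mm, so the jaws are on the 30 mm head. Lifting straight up.

Call:
{"method": "drive_tool", "body": {
  "steps": [0,0,-0.1,0,0,0,0,0,-0.2,0,0,0,0,0,-0.2,0,0,0,0,0,-0.2,0,0,0,0,0,-0.25,0,0,0,0,0,-0.25,0,0,0,0,0,-0.3,0,0,0,0,0,-0.3,0,0,0,0,0,-0.3,0,0,0,0,0,-0.2,0,0,0,0,0,-0.1,0,0,0,0,0,0,0,0,0]
}}

```text
clock: 4.5
eef_pos: [0.5793, 0.2491, 0.2069]
ee_rot: [0.732, 3.054, 0.001]
wrist_force: [0.7, 0.2, -3.3]
width: 0.334
```

```bash
python3 -c "
from h import *
go([.609,-.0507,.205])"
```

```text
t 4.5 pos [0.5793 0.2491 0.2069] F [ 0.7479  0.1596 -3.2599] M [-0.0038  0.0467  0.0131] w 0.3335197806515843
tilt fix (tool, /90deg) [ 0.0004  0.0004 -0.0003]
units [-3.2482 -5.0741  0.0364]
```

Call:
{"method": "drive_tool", "body": {
  "steps": [-0.1,-0.15,0,0,0,0,-0.25,-0.4,0,0,0,0,-0.35,-0.55,0,0,0,0,-0.35,-0.55,0,0,0,0,-0.35,-0.55,0,0,0,0,-0.35,-0.55,0,0,0,0,-0.35,-0.55,0,0,0,0,-0.35,-0.55,0,0,0,0,-0.35,-0.55,0,0,0,0,-0.25,-0.4,0,0,0,0,-0.15,-0.2,0,0,0,0,-0.05,-0.07,0,0,0,0]
}}

```text
clock: 5.7
eef_pos: [0.609, -0.0518, 0.2056]
ee_rot: [-0.735, -3.053, -0.0]
wrist_force: [0.3, 0.4, -1.5]
width: 0.332
```

Call:
{"method": "drive_tool", "body": {
  "steps": [0,0,0,0,0,0,0,0,0,0,0,0,0,0,0,0,0,0]
}}

```text
clock: 6.0
eef_pos: [0.609, -0.0495, 0.2063]
ee_rot: [-0.731, -3.055, -0.0]
wrist_force: [-0.3, -0.8, -1.1]
width: 0.327
```

```bash
python3 - <<'E'
from h import *
go([.609,-.0507,.205])
s,t=[env.read_camera(n) for n in("side","top")]
cv2.imwrite("pics/s1.png",s);cv2.imwrite("pics/t1.png",t)
o=[]
for n,im in(("side",s),("top",t)):
    x,y=proj(n,[.609,-.0507,.12])[0].astype(int); print(n,x-50,y-74//1)
    o.append(cv2.resize(im[y-74:y+74,x-50:x+50],(400,592),interpolation=cv2.INTER_CUBIC))
cv2.imwrite("pics/z3.png",np.hstack(o))
E
```

```text
t 6.0 pos [ 0.609  -0.0495  0.2063] F [-0.3196 -0.7827 -1.0589] M [-0.009   0.0182 -0.0231] w 0.3267881882655667
tilt fix (tool, /90deg) [ 0.0001 -0.0001  0.0005]
units [-0.0107 -0.0212  0.0259]
side 228 97
top 264 127
```

View pics/z3.png

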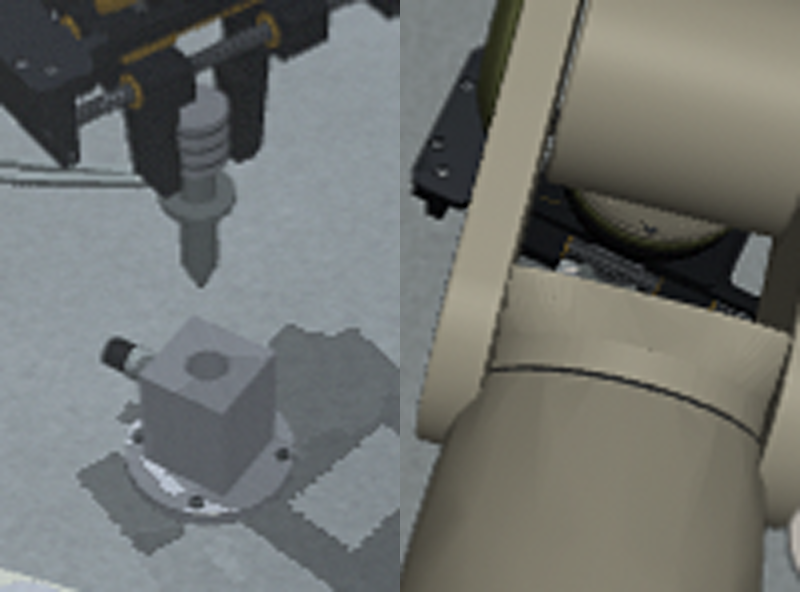

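The post hangs upright with its tip at side pixel (278.4,168.4), a little beyond the bore. I'll compare its position with the bore using the same camera.

```bash
python3 - <<'E'
from h import *
s=env.sense();p=s["eef_pos"];h=p[2]+.0188
print("tip",atz("side",(278.4,168.4),h-.095),"tcp",p)
im=cv2.imread("pics/s1.png");x,y=278,170
k=cv2.resize(im[y-50:y+50,x-50:x+50],(600,600),interpolation=cv2.INTER_CUBIC)
a=np.linspace(0,6.283,60)
for c,z,r in((p,h+.015,.015),(p,h-.035,.018),(p,h-.04,.018),(p,h-.079,.009),(p,h-.095,.002),([.6087,-.0505],.075,.0105)):
    q=(proj("side",np.stack([c[0]+r*np.cos(a),c[1]+r*np.sin(a),0*a+z],1))-[x-50,y-50]+.5)*6
    cv2.polylines(k,[q.astype(int)],True,(0,0,255),1)
cv2.imwrite("pics/z4.png",k)
E
```

```text
tip [ 0.60900054 -0.04899513  0.13011003] tcp [ 0.60901609 -0.0497915   0.20631003]
```

View pics/z4.png

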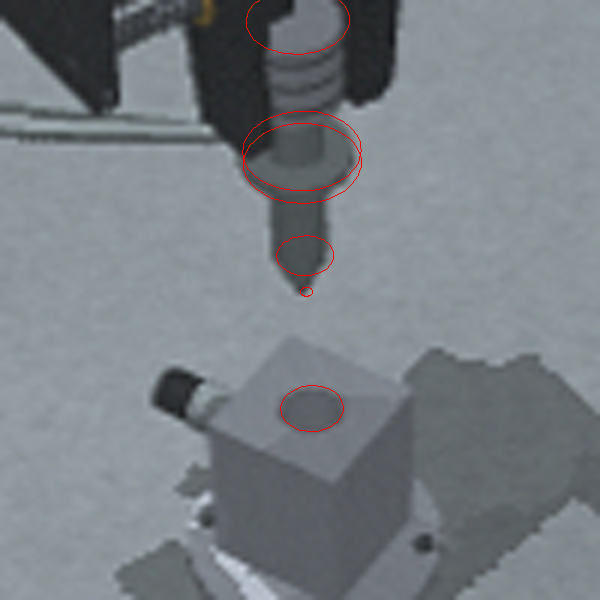

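Same-camera comparison says to shift about (-0.2, -1.5) mm. I'll apply that and lower until the tip is about 15 mm into the bore.

Call:
{"method": "drive_tool", "body": {
  "steps": [-0.01,-0.03,0.1,0,0,0,0,0,0.2,0,0,0,0,0,0.2,0,0,0,0,0,0.2,0,0,0,0,0,0.2,0,0,0,0,0,0.1,0,0,0,0,0,0.1,0,0,0,0,0,0.1,0,0,0,0,0,0.1,0,0,0,0,0,0.1,0,0,0,0,0,0,0,0,0,0,0,0,0,0,0]
}}

```text
clock: 7.3
eef_pos: [0.6089, -0.0522, 0.1363]
ee_rot: [0.733, 3.055, -0.0]
wrist_force: [0.4, -0.4, -2.9]
width: 0.328
```

```bash
python3 -c "
from h import *
go([.6088,-.0513,.0962])"
```

```text
t 7.3 pos [ 0.6089 -0.0522  0.1363] F [ 0.3523 -0.3704 -2.9045] M [-0.0353  0.0477 -0.0318] w 0.32838737191622414
tilt fix (tool, /90deg) [-0.     -0.     -0.0003]
units [0.0092 0.0148 0.8013]
```

Call:
{"method": "drive_tool", "body": {
  "steps": [0,0,0.05,0,0,0,0,0,0.05,0,0,0,0,0,0.05,0,0,0,0,0,0.05,0,0,0,0,0,0.05,0,0,0,0,0,0.05,0,0,0,0,0,0.05,0,0,0,0,0,0.05,0,0,0,0,0,0,0,0,0]
}}

```text
clock: 8.2
eef_pos: [0.6084, -0.0522, 0.1158]
ee_rot: [-0.733, -3.053, 0.0]
wrist_force: [-2.1, -0.0, -2.6]
width: 0.331
```

```bash
python3 -c "
from h import *
go([.6088,-.0513,.0962])"
```

```text
t 8.2 pos [ 0.6084 -0.0522  0.1158] F [-2.0642 -0.0016 -2.5654] M [-0.0599  0.5801  0.0095] w 0.33053741525484265
tilt fix (tool, /90deg) [-0.0003 -0.001  -0.0004]
units [-0.0006  0.0197  0.391 ]
```

The plunger is pushing sideways as expected. Continuing down.

Call:
{"method": "drive_tool", "body": {
  "steps": [0,0,0.05,0,0,0,0,0,0.05,0,0,0,0,0,0.05,0,0,0,0,0,0.05,0,0,0,0,0,0.05,0,0,0,0,0,0.05,0,0,0,0,0,0.04,0,0,0,0,0,0.02,0,0,0,0,0,0,0,0,0]
}}

```text
clock: 9.1
eef_pos: [0.6086, -0.0522, 0.0978]
ee_rot: [-0.733, -3.054, 0.0]
wrist_force: [-2.9, -0.8, 1.0]
width: 0.329
```

Call:
{"method": "drive_tool", "body": {
  "steps": [0,0,0.02,0,0,0,0,0,0,0,0,0]
}}

```text
clock: 9.3
eef_pos: [0.6087, -0.0522, 0.0969]
ee_rot: [-0.733, -3.054, 0.0]
wrist_force: [-2.9, -0.8, -0.0]
width: 0.329
```

```bash
python3 -c "
from h import *
go([.6088,-.0513,.0962])"
```

```text
t 9.3 pos [ 0.6087 -0.0522  0.0969] F [-2.8776 -0.7792 -0.0164] M [-0.0616  0.6498 -0.0476] w 0.3286796827695023
tilt fix (tool, /90deg) [-0.0001 -0.0004 -0.0004]
units [0.0054 0.0168 0.0146]
```

Pressing down gently until the collar seats.

Call:
{"method": "drive_tool", "body": {
  "steps": [0,0,0.02,0,0,0,0,0,0,0,0,0]
}}

```text
clock: 9.5
eef_pos: [0.6087, -0.0521, 0.0968]
ee_rot: [0.733, 3.055, -0.0]
wrist_force: [-4.8, -0.0, 6.0]
width: 0.329
```

Call:
{"method": "drive_tool", "body": {
  "steps": [0,0,0.02,0,0,0,0,0,0,0,0,0]
}}

```text
clock: 9.7
eef_pos: [0.6087, -0.0521, 0.0967]
ee_rot: [0.732, 3.054, -0.0]
wrist_force: [-8.5, 1.1, 12.3]
width: 0.325
```

The height stopped at 0.0967 (home is about 0.096) while the force climbed to 12 N, so the collar is seated. Releasing, then retreating straight up.

Call:
{"method": "drive_tool", "body": {
  "steps": [0,0,-0.02,0,0,0,0,0,0,0,0,0,0,0,0,0,0,0,0,0,0,0,0,0,0,0,0,0,0,0,0,0,0,0,0,0,0,0,0,0,0,0,0,0,0,0,0,0],
  "fingers": -1
}}

```text
clock: 10.5
eef_pos: [0.6089, -0.0522, 0.0962]
ee_rot: [0.733, 3.055, 0.0]
wrist_force: [-0.6, 0.6, 0.3]
width: 0.991
```

Call:
{"method": "drive_tool", "body": {
  "steps": [0,0,-0.1,0,0,0,0,0,-0.2,0,0,0,0,0,-0.3,0,0,0,0,0,-0.4,0,0,0,0,0,-0.4,0,0,0,0,0,-0.4,0,0,0,0.4,0.2,-0.2,0,0,0,0.6,0.6,0,0,0,0,0.6,0.6,0,0,0,0,0.6,0.6,0,0,0,0,0.6,0.6,0,0,0,0,0.4,0.4,0,0,0,0]
}}

```text
clock: 11.7
eef_pos: [0.5332, 0.1564, 0.1974]
ee_rot: [0.73, 3.055, 0.001]
wrist_force: [0.5, -0.7, 0.4]
width: 0.999
```

Call:
{"method": "drive_tool", "body": {
  "steps": [0.6,0.6,0,0,0,0,0.6,0.6,0,0,0,0,0,0,0,0,0,0,0,0,0,0,0,0]
}}

```text
clock: 12.1
eef_pos: [0.5079, 0.2353, 0.197]
ee_rot: [0.73, 3.055, 0.0]
wrist_force: [0.0, -1.1, -0.1]
width: 1.002
```

```bash
python3 - <<'E'
from h import *
go([0,0,0])
o=[]
a=np.linspace(0,6.283,60)
for n in("side","top"):
    im=env.read_camera(n); cv2.imwrite(f"pics/{n}2.png",im)
    x,y=proj(n,[.609,-.0507,.09])[0].astype(int); print(n,x-50,y-50)
    k=cv2.resize(im[y-50:y+50,x-50:x+50],(400,400),interpolation=cv2.INTER_CUBIC)
    for z,r in((.13,.015),(.080,.018)):
        q=(proj(n,np.stack([.609+r*np.cos(a),-.0507+r*np.sin(a),0*a+z],1))-[x-50,y-50]+.5)*4
        cv2.polylines(k,[q.astype(int)],True,(0,0,255),1)
    o.append(k)
cv2.imwrite("pics/z5.png",np.hstack(o))
E
```

```text
t 12.1 pos [0.5079 0.2353 0.197 ] F [ 0.0152 -1.0727 -0.0902] M [-0.0039 -0.0378  0.0068] w 1.0020218662601041
tilt fix (tool, /90deg) [0.0003 0.0006 0.0008]
units [ 6.9375 -8.7909  3.9291]
side 229 132
top 263 154
```

View pics/z5.png

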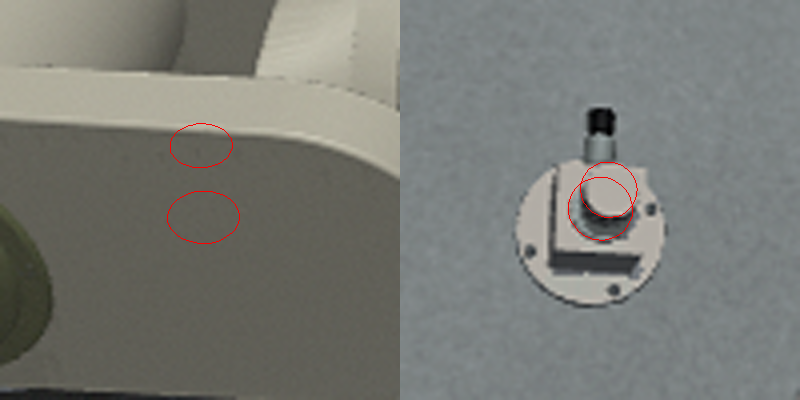

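View pics/side2.png

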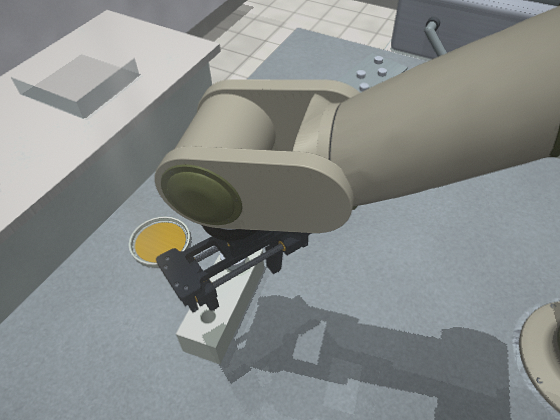

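The top view matches the home position. The empty rack hole is at (207,317) in the side view, but the arm hides the holder and the disc there. I'm clearing the arm for a final check.

Call:
{"method": "drive_tool", "body": {
  "steps": [0.3,0.1,0,0,0,0,0.6,0.2,0,0,0,0,0.6,0.2,0,0,0,0,0.6,0.2,0,0,0,0,0.6,0.2,0,0,0,0,0.6,0.2,0,0,0,0,0.6,0.2,0,0,0,0,0.6,0.2,0,0,0,0,0.6,0.2,0,0,0,0,0.6,0.2,0,0,0,0,0.6,0.2,0,0,0,0,0.3,0.1,0,0,0,0]
}}

```text
clock: 13.4
eef_pos: [0.2621, 0.4834, 0.1963]
ee_rot: [-0.731, -3.055, -0.0]
wrist_force: [0.7, -0.1, 0.7]
width: 1.001
```

Call:
{"method": "drive_tool", "body": {
  "steps": [0,0,0,0,0,0,0,0,0,0,0,0,0,0,0,0,0,0]
}}

```text
clock: 13.7
eef_pos: [0.2648, 0.4817, 0.1963]
ee_rot: [0.735, 3.054, -0.0]
wrist_force: [-0.6, -0.5, 0.2]
width: 0.999
```

```bash
python3 - <<'E'
from h import *
go([0,0,0])
o=[]
a=np.linspace(0,6.283,60)
for n in("side","top"):
    im=env.read_camera(n)
    for P in([.609,-.0507,.09],[.596,.139,.09]):
        x,y=proj(n,P)[0].astype(int)
        k=cv2.resize(im[y-37:y+37,x-50:x+50],(400,296),interpolation=cv2.INTER_CUBIC)
        for z,r in((.13,.015),(.080,.018)) if P[1]<0 else ((.096,.024),):
            q=(proj(n,np.stack([P[0]+r*np.cos(a),P[1]+r*np.sin(a),0*a+z],1))-[x-50,y-37]+.5)*4
            cv2.polylines(k,[q.astype(int)],True,(0,0,255),1)
        o.append(k)
cv2.imwrite("pics/z6.png",np.vstack([np.hstack(o[:2]),np.hstack(o[2:])]))
E
```

```text
t 13.7 pos [0.2648 0.4817 0.1963] F [-0.6381 -0.5192  0.2441] M [-0.0136  0.0595  0.0017] w 0.9992253687655296
tilt fix (tool, /90deg) [-0.0001  0.0001 -0.0013]
units [  0.3336 -10.9881   3.9269]
```

View pics/z6.png

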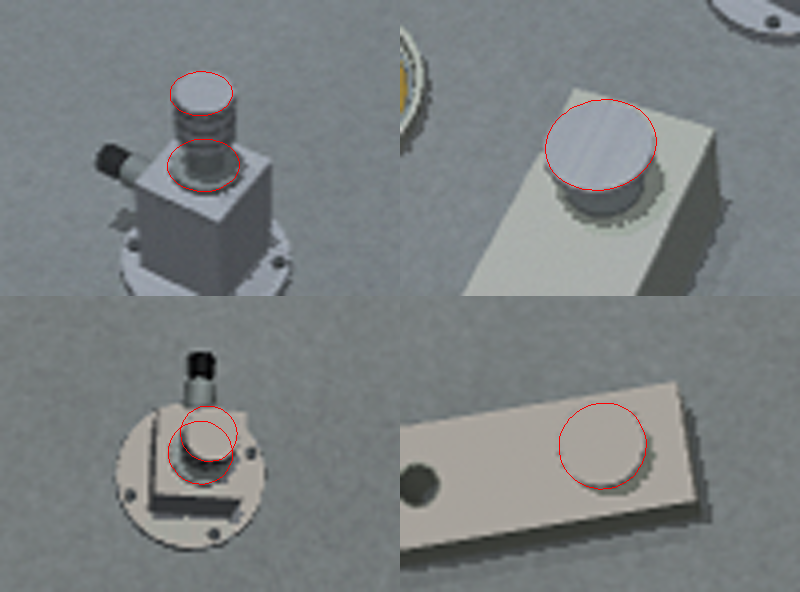

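Both views fit the drawn home position to within about 1 mm. The post is upright with its collar on the block, and the disc post is where it was. Handing in.

```bash
python3 -c "
from bench import env
print(env.close_job())"
```

```text
the job is handed in; nothing more can be done
None
```

The drum-headed post is standing fully home in the holder with the plunger, and I handed the job in at about 14 s of the 51 s allowed. I gripped it by the head, lifted it out of the rack, lowered it past the plunger, pressed to about 12 N until the collar stopped on the block, then let go and moved the arm clear.

- **Post position:** in the final pictures from both cameras, the head and collar match the drawn home position to about 1 mm, and the post looks upright.
- **Seating:** the tool stopped at z 0.0967 against an expected 0.0962 as the force rose, which fits a seated collar.
- **Disc post:** it stands where its start position was drawn, in both cameras.
- **Robot:** the gripper is open, well away from everything, with less than about 1 N on the wrist.
- **Plunger travel:** I could not measure this directly. I inferred it from the sideways push felt during insertion and from the post being fully home.
- **Disagreements:** the two cameras differed by about 1.5 mm on the drum and bore. They differed by about 8 mm on my rough first reading of the disc, which I did not use for any move.

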